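# Right the brake-fluid bottle, pack it in the kit case and close the lid

### The job

A white bottle of brake fluid with a red cap has fallen over on the green bench mat. Set it down gently, standing upright with the cap on top, on the black rubber pad in the empty compartment of the blue kit case, let go of it, and then shut the case's lid fully. Leave the boxed part in the other compartment and everything else on the bench as they are.

Things in the scene. Friction and masses are not known exactly. Their poses are not given: they have to be found in the camera images.
- bottle: White square plastic bottle, 0.35 kg: body 50 x 50 x 76 mm, with a red screw cap (34 mm diameter) on a short neck up to 96 mm; yellow label band. Starts lying on one side. Origin: centre of its base; its z axis runs along the bottle from base to cap (x and y are normal to the flat sides).
- case: Blue plastic kit case, fixed: outside 160 (x) x 220 (y) x 112 mm (z), walls and floor 4 mm, divided by a 4 mm wall (96 mm high, across at y = 0) into two compartments, each 152 (x) x 104 mm (y), with centres at y = +54 and -54 mm. Origin: centre of the underside; z up, +x towards the hinged side (away from the robot), turned by up to 0.2 rad. It stands on either the left or the right of the bench.
- seat: Black rubber pad 140 (x) x 94 (y) x 3 mm, fixed on the floor of the empty compartment, where the bottle belongs. Origin: centre of its underside, 4 mm above the bench; axes as the case's.
- lid (a joint): Lid of the case: a blue plate 160 x 220 x 8 mm hinged along the case's +x rim. 0 rad = shut flat on the rim, about 1.6 = standing upright (start), 1.9 = limit. The hinge is stiff: the lid stays where it is left and moves with about 2 N at its free edge.
- lid_handle (a point): Middle of the black bar handle of the lid: a round bar 11 mm thick and 100 mm long, parallel to the case's y axis, on two stems on the lid's outer face, its axis 35 mm off that face and 18 mm from the lid's free edge. With the lid shut it lies 155.5 mm above the bench, 142 mm from the hinge towards case -x.
- lid_hinge (a point): Middle of the lid's hinge line, 112.5 mm above the bench on the case's +x rim; the hinge axis is the case's y axis. The handle's axis lies 142 mm along the lid and 43 mm perpendicular to it from here.
- mat: Green bench mat, fixed, 360 (x) x 260 (y) x 3 mm; origin: centre of its underside. The bottle, the filter and the bearing are on it. On the other side of the bench from the case.
- padbox: Cardboard box of brake pads with a red band, 110 x 75 x 70 mm, 0.5 kg, already packed in the other compartment of the case. Origin: centre of its underside. Leave it there.
- oil: Black square oil bottle with a yellow cap, 50 x 50 x 150 mm, standing; bystander. Origin: centre of its base.
- filter: Blue oil filter can with a white band, 68 mm diameter, 72 mm high, standing at the far end of the mat; bystander. Origin: centre of its base.
- bearing: Steel bearing ring, 52 mm diameter, 18 mm high, lying at the far end of the mat; bystander. Origin: centre of its underside.
- wrench: Steel wrench lying on the left of the bench; bystander. Origin near its middle.
- carton: Plain cardboard box 100 x 80 x 60 mm on the right of the bench; bystander. Origin: centre of its underside.
There are look-alikes about, which are no part of the job. Several things look just like the bottle: the one meant starts nearest to the robot's base.

How it is judged:
By the outcome, as a careful person would: the job done as asked, in the order asked, and still so for the second after the job is handed in, with the robot touching nothing.
It also fails if it takes over 72 s, if anything falls off the work surface, if the arm or the gripper's body presses on something with over 40 N, if the wrist force passes 120 N, or if a joint passes its speed limit or range.

### The arm

A 7-joint arm with a two-finger parallel gripper is mounted at the origin on the work surface. World frame = base frame: x ahead of the robot, y to its left, z up, the work surface at z = 0. Lengths are in mm, angles in rad, forces in N, time in s.
With the tool pointing down it reaches from about 350 to 775 mm from the base axis. Payload 3.1 kg.
Tool frame: the origin (TCP) lies midway between the tips of the shut fingers; the grasp point (between the pads) lies grip_point_offset behind it (grip_point_offset is the distance from the TCP to the grasp point, in mm); z points along the fingers, y is the line along which they close (so a half turn about z gives the same grasp; the last joint's range is limited). The gripper opens to 85 mm and grips with 20 to 120 N. Pads are 22 mm wide; open, the fingers measure 114 mm over their backs; the gripper's body (76 mm by 85 mm) begins 54 mm behind the grasp point. The pads swing forward as they close: fully open they stand 13 mm farther back than shut.
Start: joints at [-1.365, 0.311, 0.014, 1.512, -0.004, 1.319, -0.027], TCP at [134.871, 533.223, 231.304] pointing down, gripper open.
Joint ranges: [-2.7, 2.7], [-0.3, 1.91], [-1.27, 1.3], [0.12, 2.57], [-1.44, 4.58], [0.2, 2.03], [-3.05, 3.05]. Speed limits (rad/s): [2.79, 2.79, 3.14, 3.14, 3.14, 3.14, 3.14].

### API

Orientations are given as [roll, pitch, yaw] about the fixed x, y, z axes, in that order (R = Rz(yaw) Ry(pitch) Rx(roll)).
In Python, from plant import sense, camera, job_done, grip_point_offset gives the robot as it stands. The module is installed in compiled form; this text tells all that it offers.
- The arm moves only by the shell command python3 -m crank 'ROWS' [FORCE]. ROWS is JSON, a list that holds one entry, the list of rows, each a list of 5 numbers: the opening, from -1 (shut) to 1 (fully open), then the shift along the tool's x, y, z scaled (see below), then the turn about the tool's z scaled (see below). In form: [[[jaw, dx, dy, dz, roll], ...]]. A call has 1 to 5 rows; each row is the pose to reach, as a shift and turn from the pose commanded when the call began, along the tool's axes at that moment; what a row does not reach only later rows make up. The controller multiplies each number of a shift by 0.75 m and each number of a turn by 45 degrees. A row lasts 1/12 s, in which the tool goes at most 41.7 mm and 7.16 degrees, less where a joint would pass 70% of its speed; a pose out of reach is approached as far as the arm can. A call with a number of a shift or a turn outside -1 to 1 is refused whole. A call with a gripper value outside its range is refused whole. The fingers move at their own pace and stop on an object; FORCE is the grip in N (left out, the last holds). Time passes only in rows, so rows that repeat a pose let the fingers close. It gives the time, the measured TCP pose, the force, the opening and the grip force at its end, in the units of the state.
- sense(): the state, without advancing time (a new reading comes with each control period).
- camera(name): name is "scene" or "top" or "wrist"; returns a dict with "image" (420x560x3 uint8, red, green, blue), "mtx" (3x3 intrinsics, pixels), "rvec" (rotation vector, rad) and "tvec" (3), from world to camera coordinates, as OpenCV has them; the wrist camera has in their place "tool_from_camera" (4x4, takes a point from camera to tool coordinates, whose origin is the TCP and whose axes are the flange's). Camera axes: x right, y down, z forward; pixel columns grow to the right and rows downward; lengths in mm; the calibration is good to about 2 mm. The wrist camera is an equidistant fisheye: a pixel r from the principal point sees the ray r / f radians off the axis. A picture is of the moment at which its call begins: read the wrist's pose just before it. There is no depth.
- job_done(): hands the job in; it is judged then, once.
The state is a dict: "time": time; "joint_pos": joint angles; "dq": joint speeds; "joint_efforts": joint torques, N m; "tcp_pos": TCP position; "tool_rot": TCP orientation; "force": force on the tool from outside, world axes, zero at the start; "ft_torque": the same for the moment, N m; "grip_width": finger opening in mm; "finger_force": force on a finger pad.
Only numpy, scipy, OpenCV 4.12 (cv2) and the standard library are available. Lean on these libraries where they do the work, as an engineer would, in place of code of your own. Each camera call takes 0.05 s, during which the arm holds its last target. There are 200 camera calls.

## Working session

There is one attempt and no reset: what is moved stays moved. The work goes in short steps, Python scripts to look and compute and a shell command to move; the robot and the scene stay as the last step left them, time stands still between calls to the robot, and variables do not carry over. Pictures are saved under pics/ and viewed, at most 10 in all, crops included, and the job is handed in when it is done.

```bash
mkdir -p pics; cat > h.py <<'E'
import numpy as np,cv2
from plant import sense,camera,grip_point_offset
from scipy.spatial.transform import Rotation as Ro
def ray(c,p):
    R=cv2.Rodrigues(np.array(c["rvec"],float))[0];t=np.array(c["tvec"],float).ravel()
    u=cv2.undistortPoints(np.array([[p]],float),np.array(c["mtx"],float),None).ravel()
    return -R.T@t, R.T@np.array([u[0],u[1],1])
def onz(c,p,z):
    o,d=ray(c,p);return o+d*(z-o[2])/d[2]
def proj(c,P):
    return cv2.projectPoints(np.array(P,float).reshape(-1,1,3),np.array(c["rvec"],float),np.array(c["tvec"],float),np.array(c["mtx"],float),None)[0].reshape(-1,2)
def tri(c1,p1,c2,p2):
    o1,d1=ray(c1,p1);o2,d2=ray(c2,p2);s=np.linalg.lstsq(np.c_[d1,-d2],o2-o1,rcond=None)[0]
    a,b=o1+d1*s[0],o2+d2*s[1];return (a+b)/2,np.linalg.norm(a-b)
def save(c,n): cv2.imwrite("pics/"+n,c["image"][:,:,::-1])
E
python3 - <<'E'
from h import *
s=sense();print({k:np.round(v,3) for k,v in s.items()},grip_point_offset)
import pickle
a=camera("top");b=camera("scene");pickle.dump((a,b),open("c0.pkl","wb"))
save(a,"top0.png");save(b,"scene0.png")
for c in(a,b):print(ray(c,(280,210)))
E
```

```text
{'time': np.float64(0.0), 'joint_pos': array([-1.365,  0.312,  0.014,  1.513, -0.004,  1.319, -0.027]), 'dq': array([ 0.   , -0.001, -0.001, -0.   , -0.001,  0.001,  0.   ]), 'joint_efforts': array([ 0.0000e+00, -3.7992e+01,  1.4600e-01, -2.3059e+01,  1.2000e-02,
        1.4000e-02, -0.0000e+00]), 'tcp_pos': array([134.668, 532.501, 230.201]), 'tool_rot': array([-3.139,  0.   ,  2.894]), 'force': array([0.055, 0.674, 0.615]), 'ft_torque': array([ 0.01 , -0.033,  0.02 ]), 'finger_force': np.float64(0.0), 'grip_width': np.float64(85.598)} 18.700000000000003
(array([ 431.29941933,   88.08041732, 1581.88674431]), array([ 0.06790205, -0.00415136, -0.9977628 ]))
(array([1209.04554458,  485.70595727, 1367.00614771]), array([-0.44248696, -0.26760429, -0.8560342 ]))
```

View pics/top0.png

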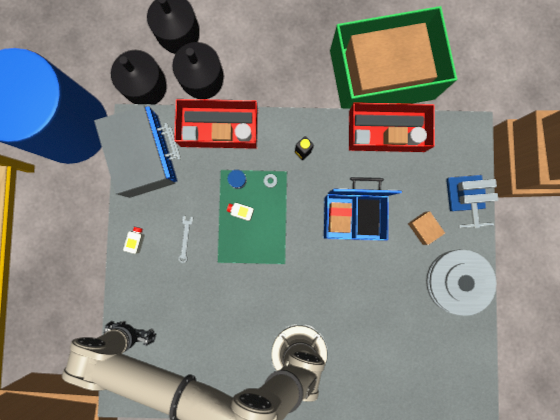

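View pics/scene0.png

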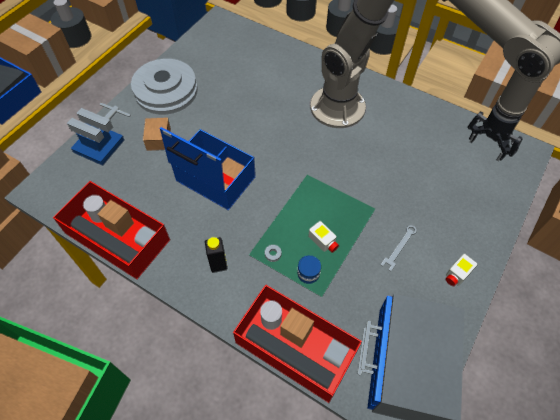

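The top view shows two candidate bottles: mat bottle at top (240,211) / scene (323,236), and a second at top (133,240) / scene (462,269). The one on the mat is nearer the base (about 300,348). The case is on the right at top (357,215), with its right compartment empty (black pad at 369,217). I'll confirm in one enlarged crop.

```bash
python3 - <<'E'
from h import *
import pickle
a,b=pickle.load(open("c0.pkl","rb"))
im=a["image"];cr=im[160:270,210:410];cv2.imwrite("pics/crop1.png",cv2.resize(cr,(800,440),interpolation=cv2.INTER_CUBIC)[:,:,::-1])
def big(m):
    n,l,st,ce=cv2.connectedComponentsWithStats(m.astype(np.uint8));o=[(st[i,4],ce[i],i) for i in range(1,n) if st[i,4]>3];return sorted(o,key=lambda t:-t[0]),l
for c,nm,rois in((a,"top",[(222,195,262,228),(115,220,150,260)]),(b,"scene",[(300,210,345,258),(435,245,490,290)])):
    for x0,y0,x1,y1 in rois:
        i=c["image"][y0:y1,x0:x1].astype(int);R,G,B=i[...,0],i[...,1],i[...,2]
        red=(R>120)&(G<70)&(B<70);w=(R>150)&(G>140);bod=w
        for n,m,z in(("red",red,28),("body",bod,53)):
            o,l=big(m)
            p=o[0][1]+[x0,y0];print(nm,n,o[0][0],p.round(1),onz(c,p,z).round(1), np.hypot(*onz(c,p,z)[:2]).round(0))
            if n=="body":
                pts=np.argwhere(l==o[0][2])[:,::-1]+[x0,y0]
                W=np.array([onz(c,q,53)[:2] for q in pts],np.float32);r=cv2.minAreaRect(W);print("  rect",r)
i=im.astype(int);m=(i[...,2]>90)&(i[...,2]>i[...,0]*2)&(i[...,2]>i[...,1]*1.3);m[:,:315]=0;m[:,405:]=0;m[:170]=0;m[250:]=0
o,l=big(m);ct=cv2.findContours((l==o[0][2]).astype(np.uint8),0,2)[0][0];h=cv2.convexHull(ct)
ap=cv2.approxPolyDP(h,2,True).reshape(-1,2)
for p in ap:print(p,onz(a,p,112).round(1),onz(a,p,272).round(1))
E
```

```text
top red 10 [228.3 209.6] [534.3 278.8  28. ] 603.0
top body 280 [241.4 211.2] [527.8 226.2  53. ] 574.0
  rect ((528.2406616210938, 227.32290649414062), (79.7283706665039, 49.83134078979492), 72.85185241699219)
top red 28 [137.4 229.1] [452.5 622.1  28. ] 769.0
top body 307 [131.5 241.9] [403.9 633.1  53. ] 751.0
  rect ((404.7626037597656, 633.2733764648438), (53.19489669799805, 83.40760803222656), 76.8139877319336)
scene red 43 [332.9 245.9] [540.2 273.1  28. ] 605.0
scene body 353 [322.7 233.1] [530.6 229.3  53. ] 578.0
  rect ((530.3842163085938, 230.71705627441406), (81.2855224609375, 48.912696838378906), 74.73817443847656)
scene red 48 [452.8 278.8] [447.5 625.8  28. ] 769.0
scene body 394 [463.4 266.1] [407.2 635.   53. ] 754.0
  rect ((406.5667724609375, 635.0660400390625), (49.31954574584961, 75.95208740234375), 74.81465911865234)
[327 195] [589.4 -86.8 112. ] [572.2 -67.8 272. ]
[387 196] [ 590.5 -303.7  112. ] [ 573.2 -261.   272. ]
[387 239] [ 435.5 -303.8  112. ] [ 435.1 -261.2  272. ]
[327 238] [434.4 -88.7 112. ] [434.  -69.5 272. ]
```

View pics/crop1.png

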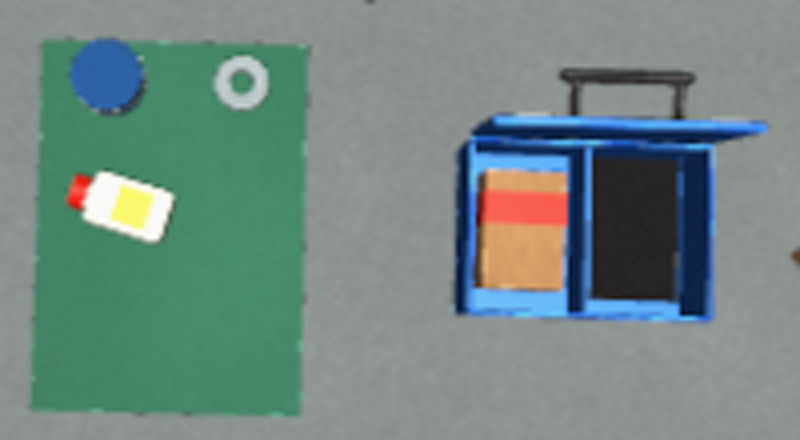

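The crop confirms it: the mat bottle lies with its cap to the left, nearest the base at 574 mm against 751 mm. The two views agree within about 3 mm. I'll move over it and turn the tool.

```bash
cat > go.py <<'E'
# prints the shift to a target TCP and tool-y bearing in move units
import sys;from h import *
x,y,z,b=map(float,sys.argv[1:5]);s=sense();R=Ro.from_euler("xyz",s["tool_rot"]).as_matrix()
d=R.T@(np.array([x,y,z])-s["tcp_pos"])/750;c=np.degrees(np.arctan2(R[1,1],R[0,1]))
print("shift",d.round(4),"roll",round(-((b-c+180)%360-180)/45,3),"bearing",c.round(1),"tcp",np.round(s["tcp_pos"],1),"t",round(s["time"],2),"grip",round(s["grip_width"],1),round(float(s["finger_force"]),1),"F",np.round(s["force"],1),"q7",np.round(s["joint_pos"][6],2))
E
c="python3 -m crank"
$c '[[[1,-0.04,-0.016,0,0],[1,-0.08,-0.03,0,0],[1,-0.12,-0.046,0,0],[1,-0.16,-0.06,0,0],[1,-0.2,-0.076,0,0]]]'
$c '[[[1,-0.04,-0.016,0,0],[1,-0.08,-0.03,0,0],[1,-0.12,-0.046,0,0],[1,-0.16,-0.06,0,0],[1,-0.2,-0.076,0,0]]]'
$c '[[[1,-0.04,-0.016,0,0],[1,-0.08,-0.03,0,0],[1,-0.12,-0.046,0,0],[1,-0.16,-0.06,0,0],[1,-0.2,-0.076,0,0]]]'
$c '[[[1,0,0,0,0.68],[1,0,0,0,0.68],[1,0,0,0,0.68],[1,0,0,0,0.68],[1,0,0,0,0.68]]]'
$c '[[[1,0,0,0,0.68],[1,0,0,0,0.68],[1,0,0,0,0.68],[1,0,0,0,0.68],[1,0,0,0,0.68]]]'
$c '[[[1,0,0,0,0.68],[1,0,0,0,0.68],[1,0,0,0,0.68],[1,0,0,0,0.68],[1,0,0,0,0.68]]]'
python3 go.py 536 252 100 -16
python3 - <<'E'
from h import *
c=camera("wrist");print(c["mtx"],np.round(c["tool_from_camera"],3));save(c,"w1.png")
E
```

```text
time: 0.52
tcp_pos: [267.2, 440.0, 230.8]
tool_rot: [-3.141, -0.0, 2.894]
force: [0.3, 0.3, -0.5]
grip_width: 85.5
finger_force: 0.0
time: 0.93
tcp_pos: [398.6, 348.0, 230.9]
tool_rot: [-3.141, -0.001, 2.894]
force: [0.6, -0.0, 0.2]
grip_width: 85.4
finger_force: 0.0
time: 1.35
tcp_pos: [529.9, 256.3, 230.7]
tool_rot: [-3.141, -0.001, 2.894]
force: [0.0, 0.7, 0.3]
grip_width: 85.2
finger_force: 0.0
time: 1.77
tcp_pos: [528.9, 256.9, 230.5]
tool_rot: [-3.14, -0.0, 2.355]
force: [0.3, 0.2, 0.3]
grip_width: 85.1
finger_force: 0.0
time: 2.18
tcp_pos: [528.8, 257.0, 230.5]
tool_rot: [-3.14, 0.001, 1.821]
force: [-0.5, -0.0, -0.1]
grip_width: 85.5
finger_force: 0.0
time: 2.6
tcp_pos: [528.8, 257.1, 230.6]
tool_rot: [-3.141, 0.001, 1.287]
force: [0.3, 0.5, -0.2]
grip_width: 85.4
finger_force: 0.0
shift [-0.0036  0.0113  0.1741] roll -0.006 bearing -16.3 tcp [528.8 257.1 230.6] t 2.6 grip 85.4 0.0 F [ 0.3  0.5 -0.2] q7 -0.57
[[325.1922621    0.         278.25053731]
 [  0.         325.1922621  211.66267014]
 [  0.           0.           1.        ]] [[   0.      -0.958   -0.288   74.853]
 [   1.       0.       0.       0.358]
 [  -0.      -0.288    0.958 -143.026]
 [   0.       0.       0.       1.   ]]
```

View pics/w1.png

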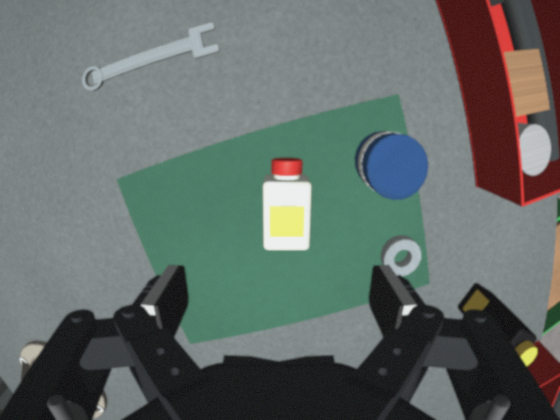

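The wrist view shows the bottle straight, body (263–311, 181–249) with the cap at (287,167), so the yaw is right. I'll compute its position from this view.

```bash
cat >> h.py <<'E'
def wray(c,s,p):
    K=np.array(c["mtx"]);T=np.array(c["tool_from_camera"]);d=cv2.fisheye.undistortPoints(np.array([[p]],float),K,np.zeros(4)).ravel()
    R=Ro.from_euler("xyz",s["tool_rot"]).as_matrix()
    return np.array(s["tcp_pos"])+R@T[:3,3],R@T[:3,:3]@np.array([d[0],d[1],1])
def wz(c,s,p,z):
    o,d=wray(c,s,p);return o+d*(z-o[2])/d[2]
E
python3 - <<'E'
from h import *
s=sense();c=camera("wrist");i=c["image"].astype(int)
m=((i[...,0]>150)&(i[...,1]>140)).astype(np.uint8);m[:150]=0;m[270:]=0;m[:,:240]=0;m[:,330:]=0
n,l,st,ce=cv2.connectedComponentsWithStats(m);k=1+st[1:,4].argmax();p=np.argwhere(l==k)[:,::-1]
W=np.array([wz(c,s,q,53)[:2] for q in p],np.float32);print(st[k],cv2.minAreaRect(W))
r=((i[...,0]>130)&(i[...,1]<70)&(i[...,2]<70));r[:150]=0;r[190:]=0;r[:,:250]=0;r[:,330:]=0
q=np.argwhere(r)[:,::-1].mean(0);print(q,wz(c,s,q,38))
print([wz(c,s,q,53).round(1) for q in((287,181),(287,249),(263,215),(311,215))])
E
```

```text
[ 263  175   49   76 3421] ((530.3277587890625, 231.44979858398438), (81.45266723632812, 49.132293701171875), 73.55388641357422)
[286.44052863 165.81497797] [543.63787159 277.18751931  38.        ]
[array([540.2, 264.5,  53. ]), array([520.2, 193.3,  53. ]), array([506.7, 237. ,  53. ]), array([554.5, 223.1,  53. ])]
```

```bash
python3 go.py 537 253 9.5 -15.9
c="python3 -m crank"
$c '[[[1,-0.0017,0.012,0.05,0],[1,-0.0017,0.012,0.1,0],[1,-0.0017,0.012,0.15,0],[1,-0.0017,0.012,0.18,0],[1,-0.0017,0.012,0.18,0]]]' 25 | tail -6
$c '[[[1,0,0,0.03,0],[1,0,0,0.06,0],[1,0,0,0.09,0],[1,0,0,0.1,0],[1,0,0,0.1,0]]]' | tail -6
python3 go.py 537 253 9.5 -15.9
```

```text
shift [-0.0019  0.0123  0.2948] roll -0.001 bearing -16.0 tcp [528.8 257.1 230.6] t 2.7 grip 85.3 0.0 F [-0.1 -0.1 -1.1] q7 -0.57
time: 3.12
tcp_pos: [532.4, 251.8, 89.9]
tool_rot: [-3.132, 0.009, 1.293]
force: [-0.7, -0.0, -0.3]
grip_width: 85.5
finger_force: 0.0
time: 3.53
tcp_pos: [536.5, 253.2, 20.4]
tool_rot: [-3.139, 0.002, 1.292]
force: [0.2, -0.4, -0.7]
grip_width: 85.7
finger_force: 0.0
shift [-0.0001  0.0007  0.0146] roll -0.001 bearing -16.0 tcp [536.5 253.2  20.4] t 3.53 grip 85.7 0.0 F [ 0.2 -0.4 -0.7] q7 -0.46
```

```bash
c="python3 -m crank"
$c '[[[1,0,0,0.007,0],[1,0,0,0.0147,0],[1,0,0,0.0147,0],[0.3,0,0,0.0147,0],[0,0,0,0.0147,0]]]' 25 | tail -6
$c '[[[-0.4,0,0,0,0],[-0.4,0,0,0,0],[-0.4,0,0,0,0],[-0.4,0,0,0,0],[-0.4,0,0,0,0]]]' 25 | tail -6
python3 go.py 537 253 9.5 -15.9
```

```text
time: 3.95
tcp_pos: [538.0, 253.6, 11.0]
tool_rot: [3.141, -0.001, 1.292]
force: [-0.3, 0.5, 0.6]
grip_width: 63.9
finger_force: 0.0
time: 4.37
tcp_pos: [537.8, 253.8, 11.0]
tool_rot: [3.141, -0.001, 1.292]
force: [-1.8, 0.2, 5.4]
grip_width: 49.8
finger_force: 27.7
shift [-0.0013 -0.0008  0.002 ] roll -0.002 bearing -16.0 tcp [537.8 253.8  11. ] t 4.37 grip 49.8 27.7 F [-1.8  0.2  5.4] q7 -0.45
```

```bash
c="python3 -m crank"
$c '[[[-0.4,-0.003,0,-0.007,0],[-0.4,-0.007,0,-0.014,0],[-0.4,-0.016,0,-0.026,0],[-0.4,-0.028,0,-0.037,0],[-0.4,-0.028,0,-0.037,0]]]' 20
python3 - <<'E'
from h import *
c=camera("wrist");b=camera("scene");
o=np.hstack([cv2.resize(c["image"][100:320,150:430],(400,314)),cv2.resize(b["image"][190:300,270:410],(400,314))])
cv2.imwrite("pics/a1.png",o[:,:,::-1])
E
```

```text
time: 4.78
tcp_pos: [532.8, 229.7, 40.0]
tool_rot: [3.139, 0.001, 1.288]
force: [0.5, -1.0, -3.4]
grip_width: 49.9
finger_force: 26.8
```

View pics/a1.png

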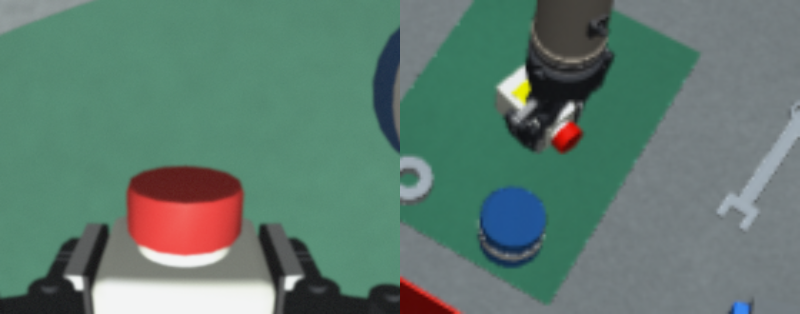

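The pictures show the bottle lifted still level: the cap's end face is only a thin ellipse, at about (185,185) in the left panel. The pads hold it against turning, so I'll ease the grip to let its base swing down.

```bash
c="python3 -m crank"
$c '[[[0.1,0,0,0,0],[0.1,0,0,0,0]]]' 20
$c '[[[0.14,0,0,0,0],[0.14,0,0,0,0]]]' 20
python3 - <<'E'
from h import *
c=camera("wrist");i=c["image"].astype(int)
r=((i[...,0]>60)&(i[...,1]<i[...,0]*.4)&(i[...,2]<i[...,0]*.4));r[:100]=0;r[320:]=0;r[:,:200]=0;r[:,:200]=0;r[:,360:]=0
q=np.argwhere(r)[:,::-1];print(q.min(0),q.max(0))
cv2.imwrite("pics/a2.png",c["image"][100:320,150:430,::-1])
E
```

```text
time: 5.05
tcp_pos: [531.3, 233.7, 37.7]
tool_rot: [-3.141, -0.0, 1.292]
force: [-0.1, -0.2, -2.9]
grip_width: 50.2
finger_force: 26.9
time: 5.22
tcp_pos: [531.4, 233.5, 37.6]
tool_rot: [-3.141, 0.0, 1.292]
force: [0.4, 0.2, -3.6]
grip_width: 49.8
finger_force: 26.9
[240 218] [318 277]
```

```bash
c="python3 -m crank"
$c '[[[0.16,0,0,0,0],[0.16,0,0,0,0]]]' 20 | tail -4
$c '[[[0.17,0,0,0,0],[0.17,0,0,0,0]]]' 20 | tail -4
$c '[[[0.18,0,0,0,0],[0.18,0,0,0,0]]]' 20| tail -4
python3 - <<'E'
from h import *
c=camera("wrist");i=c["image"].astype(int)
r=((i[...,0]>60)&(i[...,1]<i[...,0]*.4)&(i[...,2]<i[...,0]*.4));r[:100]=0;r[320:]=0;r[:,:200]=0;r[:,:200]=0;r[:,360:]=0
q=np.argwhere(r)[:,::-1];print(q.min(0),q.max(0))
cv2.imwrite("pics/a2.png",c["image"][100:320,150:430,::-1])
E
```

```text
tool_rot: [-3.142, 0.0, 1.292]
force: [0.3, -0.7, -3.7]
grip_width: 50.0
finger_force: 26.9
tool_rot: [-3.142, 0.0, 1.292]
force: [-0.6, -0.1, -2.7]
grip_width: 49.9
finger_force: 13.9
tool_rot: [3.141, -0.001, 1.292]
force: [-0.3, 0.5, -0.8]
grip_width: 50.5
finger_force: 0.2
[245 201] [310 247]
```

View pics/a2.png

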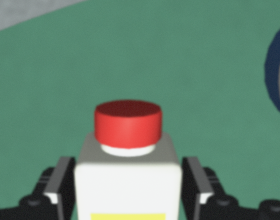

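The bottle is level on the mat again, cap at about (128,123) in the crop. I'll regrasp it by the cap, where the lever is longer and the contact smaller, and ease the grip in finer steps.

```bash
c="python3 -m crank"
$c '[[[0.6,0,0,0,0],[0.6,0,0,0,0]]]' 20 | tail -4
python3 - <<'E'
from h import *
s=sense();c=camera("wrist");R=Ro.from_euler("xyz",s["tool_rot"]).as_matrix()
for p in((278,247),(278,217)):
    w=wz(c,s,p,45);print(w.round(1),(R.T@(w-s["tcp_pos"])).round(1))
E
python3 go.py 537 258 10 -15.9
```

```text
tool_rot: [3.141, -0.001, 1.292]
force: [-0.2, 0.8, -1.4]
grip_width: 68.1
finger_force: 0.0
[537.2 249.5  45. ] [16.9  0.3 -6.4]
[541.1 263.3  45. ] [31.3  0.3 -6.4]
shift [ 0.0335 -0.003   0.0379] roll -0.002 bearing -16.0 tcp [532.2 233.3  38.4] t 6.03 grip 68.4 0.0 F [-0.6  0.8  0.3] q7 -0.44
```

```bash
c="python3 -m crank"
$c '[[[0.6,0.0347,0,0,0],[0.6,0.0347,0,0.02,0],[0.6,0.0347,0,0.0378,0],[0.3,0.0347,0,0.0378,0],[0,0.0347,0,0.0378,0]]]' 20 | tail -6
$c '[[[-0.6,0,0,0,0],[-0.6,0,0,0,0],[-0.6,0,0,0,0],[-0.6,0,0,0,0],[-0.6,0,0,0,0]]]' 20 | tail -6
$c '[[[-0.6,0,0,-0.015,0],[-0.6,0,0,-0.03,0],[-0.6,0,0,-0.045,0],[-0.6,0,0,-0.06,0],[-0.6,0,0,-0.06,0]]]' 20 | tail -6
python3 - <<'E'
from h import *
c=camera("wrist");b=camera("scene");
o=np.hstack([cv2.resize(c["image"][100:320,150:430],(400,314)),cv2.resize(b["image"][190:300,270:410],(400,314))])
cv2.imwrite("pics/a3.png",o[:,:,::-1])
E
```

```text
time: 6.45
tcp_pos: [537.7, 256.6, 8.4]
tool_rot: [-3.139, 0.003, 1.29]
force: [0.1, -0.4, 0.1]
grip_width: 45.1
finger_force: 0.0
time: 6.87
tcp_pos: [539.0, 257.8, 9.8]
tool_rot: [3.141, 0.0, 1.291]
force: [0.8, -1.7, -1.9]
grip_width: 33.0
finger_force: 20.8
time: 7.28
tcp_pos: [541.4, 259.4, 58.5]
tool_rot: [3.137, -0.005, 1.292]
force: [1.2, 1.2, -2.4]
grip_width: 33.7
finger_force: 22.1
```

View pics/a3.png

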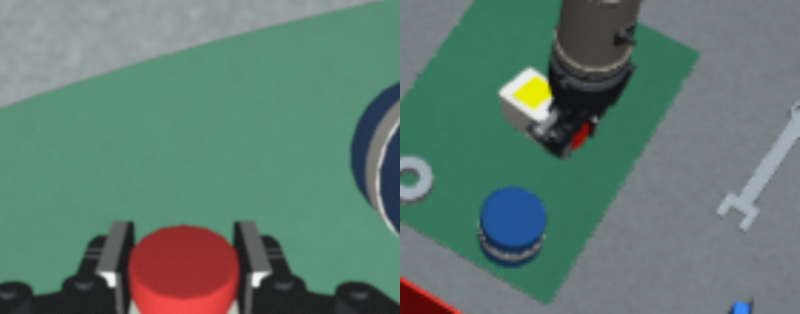

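The cap's end face now shows as a wide ellipse at about (183,262), so the bottle is swinging up in the pads. I'll keep lifting.

```bash
c="python3 -m crank"
$c '[[[-0.6,0,0,-0.04,0],[-0.6,0,0,-0.04,0],[-0.6,0,0,-0.04,0],[-0.6,0,0,-0.04,0],[-0.6,0,0,-0.04,0]]]' 20 | tail -6
cat > cap.py <<'E'
from h import *
def cap(show=None):
    s=sense();c=camera("wrist");i=c["image"].astype(int)
    r=((i[...,0]>60)&(i[...,1]<i[...,0]*.4)&(i[...,2]<i[...,0]*.4));r[:180]=0;r[350:]=0;r[:,:200]=0;r[:,360:]=0
    q=np.argwhere(r)[:,::-1];v=np.percentile(i[r][:,0],[5,25,50,75,95]);print(q.min(0),q.max(0),len(q),v)
    col=i[:,278,:];print("column red,green at x=278:",[tuple(col[y,:2]) for y in range(225,330,7)])
cap()
E
python3 cap.py
python3 - <<'E'
from h import *
c=camera("wrist");b=camera("scene");
o=np.hstack([cv2.resize(c["image"][100:420,150:430],(400,457)),cv2.resize(b["image"][150:310,270:410],(400,457))])
cv2.imwrite("pics/a4.png",o[:,:,::-1])
E
```

```text
time: 7.8
tcp_pos: [537.6, 257.9, 83.1]
tool_rot: [-3.139, 0.002, 1.292]
force: [-0.2, -0.5, -4.2]
grip_width: 33.0
finger_force: 22.7
[239 259] [317 333] 4579 [158. 167. 171. 192. 236.]
column red,green at x=278: [(np.int64(88), np.int64(144)), (np.int64(90), np.int64(145)), (np.int64(89), np.int64(143)), (np.int64(89), np.int64(144)), (np.int64(90), np.int64(145)), (np.int64(161), np.int64(48)), (np.int64(161), np.int64(46)), (np.int64(165), np.int64(49)), (np.int64(170), np.int64(54)), (np.int64(171), np.int64(52)), (np.int64(172), np.int64(50)), (np.int64(173), np.int64(53)), (np.int64(177), np.int64(54)), (np.int64(225), np.int64(67)), (np.int64(238), np.int64(75))]
```

View pics/a4.png

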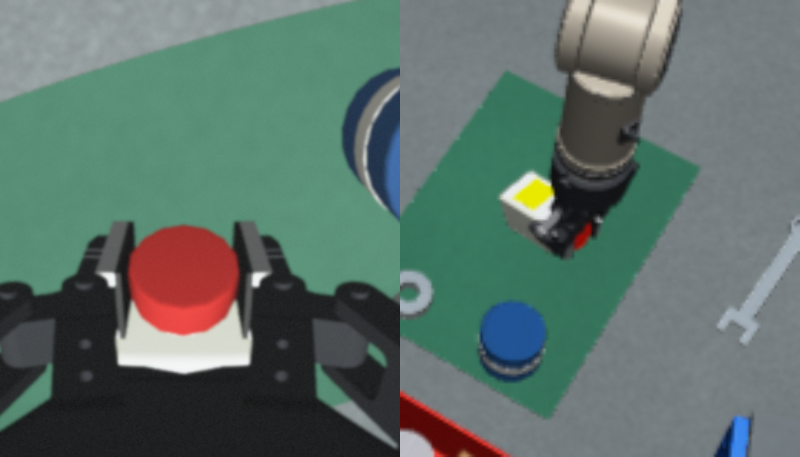

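```bash
c="python3 -m crank"
$c '[[[-0.24,0,0,0,0],[-0.24,0,0,0,0]]]' 20 | tail -2
$c '[[[-0.22,0,0,0,0],[-0.22,0,0,0,0]]]' 20 | tail -2
$c '[[[-0.21,0,0,0,0],[-0.21,0,0,0,0]]]' 20 | tail -3
python3 cap.py
```

```text
grip_width: 33.3
finger_force: 22.7
grip_width: 33.7
finger_force: 17.2
force: [-0.1, -0.9, -3.9]
grip_width: 33.9
finger_force: 4.0
[241 261] [315 306] 386 [100.   141.25 199.5  230.   237.  ]
column red,green at x=278: [(np.int64(87), np.int64(141)), (np.int64(89), np.int64(133)), (np.int64(105), np.int64(108)), (np.int64(237), np.int64(239)), (np.int64(244), np.int64(245)), (np.int64(97), np.int64(74)), (np.int64(240), np.int64(111)), (np.int64(241), np.int64(116)), (np.int64(241), np.int64(120)), (np.int64(241), np.int64(124)), (np.int64(241), np.int64(126)), (np.int64(241), np.int64(129)), (np.int64(240), np.int64(125)), (np.int64(240), np.int64(123)), (np.int64(240), np.int64(122))]
```

```bash
c="python3 -m crank"
$c '[[[-0.21,0,0,0,0],[-0.21,0,0,0,0],[-0.21,0,0,0,0],[-0.22,0,0,0,0],[-0.22,0,0,0,0]]]' 20 | tail -3
python3 - <<'E'
from h import *
c=camera("wrist");b=camera("scene");
o=np.hstack([cv2.resize(c["image"][100:420,150:430],(400,457)),cv2.resize(b["image"][150:310,270:410],(400,457))])
cv2.imwrite("pics/a5.png",o[:,:,::-1])
E
```

```text
force: [0.4, -0.2, -3.4]
grip_width: 33.6
finger_force: 9.0
```

View pics/a5.png

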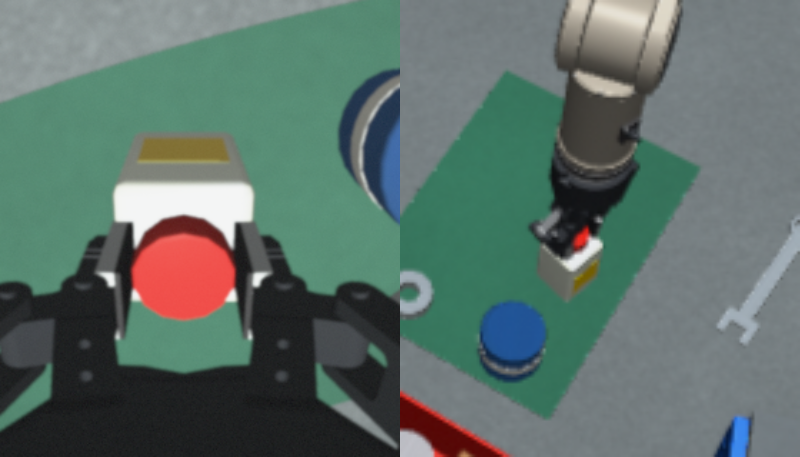

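It overshot: the base now points towards the camera, with the label at about (183,150). The bottle is still held by the cap, so I'll ease the grip once more and let it swing back, damped.

```bash
c="python3 -m crank"
cat > tilt.py <<'E'
from h import *
s=sense();c=camera("wrist");i=c["image"].astype(int)
R,G,B=i[...,0],i[...,1],i[...,2]
sat=(R>60)&(G<R*.62)&(B<R*.62);sat[:200]=0;sat[350:]=0;sat[:,:215]=0;sat[:,345:]=0
q=np.argwhere(sat)
sub=i[:,278];cls="".join("R" if r>60 and g<.62*r else "Y" if b<.55*r else "G" if g>1.15*r else "W" if r>140 else "." for r,g,b in sub[170:350:3])
print(q.min(0),q.max(0),cls, round(float(s["finger_force"]),1))
E
python3 tilt.py
for k in 1; do
$c '[[[-0.21,0,0,0,0]]]' 20 | tail -1; python3 tilt.py
$c '[[[-0.208,0,0,0,0]]]' 20 | tail -1; python3 tilt.py
done
```

```text
[252 241] [323 315] GGGGGGGG.YYYYYY....WWWWWWWW.RRRRRRRRRRRRRRRRRRRRRRRRGGGGGGGG 9.0
finger_force: 3.6
[252 241] [323 315] GGGGGGGG.YYYYYY....WWWWWWWW.RRRRRRRRRRRRRRRRRRRRRRRRGGGGGGGG 3.6
finger_force: 2.2
[252 241] [323 315] GGGGGGGG.YYYYYY....WWWWWWWW.RRRRRRRRRRRRRRRRRRRRRRRRGGGGGGGG 2.2
```

```bash
python3 - <<'E'
from h import *
s=sense();c=camera("wrist");T=np.array(c["tool_from_camera"]);Ti=np.linalg.inv(T);f=c["mtx"][0][0];cy=c["mtx"][1][2]
def row(x,z): # tool x, z(down +)
    p=Ti@np.array([x,0.4,z,1]);r=np.hypot(p[0],p[1]);return cy+f*np.arctan2(r,p[2])*p[1]/r
for b in range(-10,50,5):
    B=np.radians(b);S,C=np.sin(B),np.cos(B)
    P=lambda d,w:row(d*S+w*C,-18.7+d*C-w*S)
    print(b,"shoulderF %.0f baseF %.0f capfront %.0f capback %.0f"%(P(10,25),P(86,25),P(-10,17),P(-10,-17)))
E
```

```text
-10 shoulderF 233 baseF 213 capfront 262 capback 337
-5 shoulderF 233 baseF 203 capfront 265 capback 337
0 shoulderF 232 baseF 192 capfront 269 capback 337
5 shoulderF 232 baseF 182 capfront 273 capback 336
10 shoulderF 233 baseF 172 capfront 277 capback 335
15 shoulderF 234 baseF 162 capfront 281 capback 334
20 shoulderF 236 baseF 153 capfront 285 capback 332
25 shoulderF 238 baseF 143 capfront 290 capback 330
30 shoulderF 240 baseF 134 capfront 294 capback 328
35 shoulderF 244 baseF 126 capfront 299 capback 326
40 shoulderF 247 baseF 117 capfront 303 capback 324
45 shoulderF 252 baseF 110 capfront 307 capback 321
```

The row check puts the base edge at row 193, which means a tilt of about 0°. So it is hanging upright and only the view is oblique. I'll grip firmly, lift and carry.

```bash
c="python3 -m crank"
$c '[[[-0.6,0,0,0,0],[-0.6,0,0,0,0],[-0.6,0,0,0,0]]]' 35 | tail -2
$c '[[[-0.6,0,0,-0.02,0],[-0.6,0,0,-0.06,0],[-0.6,0,0,-0.11,0],[-0.6,0,0,-0.15,0],[-0.6,0,0,-0.175,0]]]' 35 | tail -5
python3 tilt.py
python3 go.py 508 -250 215 0
```

```text
grip_width: 32.6
finger_force: 35.0
tcp_pos: [540.6, 258.3, 219.9]
tool_rot: [3.137, -0.003, 1.291]
force: [0.6, 1.1, -3.0]
grip_width: 32.5
finger_force: 35.8
[251 241] [323 315] GGGGGGGG.YYYYYW....WWWWWWWWRRRRRRRRRRRRRRRRRRRRRRRRRGGG..WW. 35.8
shift [-0.6648  0.1431  0.007 ] roll -0.356 bearing -16.0 tcp [542.3 258.9 223.1] t 10.1 grip 32.2 35.7 F [ 1.3  1.  -1.1] q7 -0.55
```

```bash
c="python3 -m crank"
$c '[[[-0.6,-0.015,0.003,0,0],[-0.6,-0.045,0.01,0,0],[-0.6,-0.085,0.018,0,0],[-0.6,-0.125,0.027,0,0],[-0.6,-0.165,0.0355,0,0]]]' 35 | tail -5
$c '[[[-0.6,-0.04,0.0086,0,0],[-0.6,-0.08,0.0172,0,0],[-0.6,-0.12,0.0258,0,0],[-0.6,-0.16,0.0344,0,0],[-0.6,-0.2,0.043,0,0]]]' 35 | tail -5
$c '[[[-0.6,-0.04,0.0086,0,0],[-0.6,-0.08,0.0172,0,0],[-0.6,-0.12,0.0258,0,0],[-0.6,-0.16,0.0344,0,0],[-0.6,-0.2,0.043,0,0]]]' 35 | tail -5
$c '[[[-0.6,-0.04,0.0086,0,-0.07],[-0.6,-0.07,0.015,0,-0.14],[-0.6,-0.09,0.019,0,-0.22],[-0.6,-0.1,0.0215,0,-0.3],[-0.6,-0.1,0.0215,0,-0.356]]]' 35 | tail -5
$c '[[[-0.6,0,0,0,0],[-0.6,0,0,0,0]]]' 35 | tail -5
python3 go.py 508 -250 215 0
python3 - <<'E'
from h import *
s=sense();c=camera("wrist");b=camera("top")
o=np.hstack([c["image"],])
save(c,"w2.png")
E
```

```text
tcp_pos: [528.1, 129.3, 213.0]
tool_rot: [-3.137, 0.004, 1.292]
force: [-0.5, -1.1, -2.4]
grip_width: 32.2
finger_force: 35.6
tcp_pos: [517.3, -23.4, 213.2]
tool_rot: [-3.137, 0.002, 1.291]
force: [0.7, -0.4, -3.1]
grip_width: 32.1
finger_force: 35.6
tcp_pos: [506.9, -175.7, 213.2]
tool_rot: [-3.136, 0.0, 1.291]
force: [0.4, 0.0, -2.8]
grip_width: 32.4
finger_force: 35.6
tcp_pos: [500.8, -254.4, 213.1]
tool_rot: [-3.136, 0.001, 1.568]
force: [-0.6, 0.0, -3.6]
grip_width: 32.6
finger_force: 35.6
tcp_pos: [502.8, -250.4, 213.7]
tool_rot: [-3.138, -0.002, 1.569]
force: [-0.2, 0.5, -3.2]
grip_width: 32.2
finger_force: 35.6
shift [ 0.0005  0.007  -0.0018] roll -0.002 bearing -0.1 tcp [ 502.8 -250.4  213.7] t 11.93 grip 32.2 35.6 F [-0.2  0.5 -3.2] q7 0.66
```

View pics/w2.png

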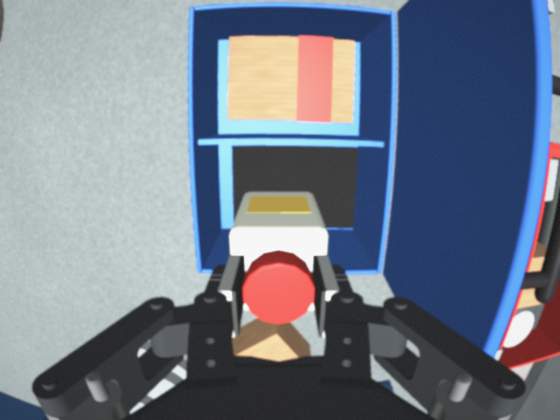

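The bottle is over the empty compartment. The case rim corners are at (198,272), (385,272), (190,8) and (395,12), and the divider is at row 143. I'll check its position from these before lowering.

```bash
python3 - <<'E'
from h import *
s=sense();c=camera("wrist")
P=[wz(c,s,p,112).round(1) for p in((198,272),(385,272),(190,8),(395,12))]
print(P,np.mean(P,0));print([wz(c,s,p,98).round(1) for p in((200,142),(383,144))])
print([wz(c,s,p,7).round(1) for p in((234,148),(356,148),(355,228))],s["tcp_pos"])
E
```

```text
[array([ 434.9, -303.5,  112. ]), array([ 598.1, -304.2,  112. ]), array([436.4, -85.7, 112. ]), array([595.4, -86.2, 112. ])] [ 516.2 -194.9  112. ]
[array([ 440.8, -194.3,   98. ]), array([ 590.4, -195. ,   98. ])]
[array([ 456.1, -208.5,    7. ]), array([ 589.2, -207.5,    7. ]), array([ 593.5, -300.2,    7. ])] [ 503.7664989  -249.92071371  214.56274927]
```

```bash
c="python3 -m crank"
$c '[[[-0.6,0,0.003,0.02,0],[-0.6,0,0.003,0.05,0],[-0.6,0,0.003,0.09,0],[-0.6,0,0.003,0.13,0],[-0.6,0,0.003,0.148,0]]]' 35 | tail -5
$c '[[[-0.6,0,0,0.003,0],[-0.6,0,0,0.006,0],[-0.6,0,0,0.009,0],[-0.6,0,0,0.012,0],[-0.6,0,0,0.015,0]]]' 35 | tail -5
$c '[[[-0.6,0,0,0.003,0],[-0.6,0,0,0.006,0]]]' 35 | tail -5
```

```text
tcp_pos: [504.5, -248.4, 100.8]
tool_rot: [-3.135, -0.003, 1.572]
force: [-1.4, 0.4, -3.3]
grip_width: 32.7
finger_force: 35.7
tcp_pos: [507.9, -251.4, 95.0]
tool_rot: [3.139, 0.001, 1.571]
force: [-1.3, -0.3, -2.1]
grip_width: 32.2
finger_force: 35.7
tcp_pos: [507.3, -251.0, 89.6]
tool_rot: [3.14, 0.0, 1.571]
force: [-0.0, 0.2, -3.3]
grip_width: 32.4
finger_force: 35.7
```

```bash
c="python3 -m crank"
$c '[[[-0.6,0,0,0.003,0],[-0.6,0,0,0.006,0]]]' 35 | sed -n '2p;4p'
$c '[[[-0.6,0,0,0.003,0],[-0.6,0,0,0.005,0]]]' 35 | sed -n '2p;4p'
$c '[[[-0.6,0,0,0.003,0],[-0.6,0,0,0.003,0]]]' 35 | sed -n '2p;4p'
$c '[[[-0.6,0,0,0.003,0],[-0.6,0,0,0.003,0]]]' 35 | sed -n '2p;4p'
```

```text
tcp_pos: [507.7, -250.3, 88.3]
force: [-7.7, 7.2, 30.1]
tcp_pos: [507.9, -250.6, 88.3]
force: [-13.2, 10.7, 44.1]
tcp_pos: [508.9, -251.2, 88.2]
force: [-13.0, 9.7, 44.6]
tcp_pos: [509.4, -251.4, 87.6]
force: [-14.8, 10.9, 52.4]
```

Contact came earlier than expected. I'll take the load off and look before letting go.

```bash
c="python3 -m crank"
$c '[[[-0.6,0,0,-0.006,0],[-0.6,0,0,-0.012,0],[-0.6,0,0,-0.012,0]]]' 35 | sed -n '2p;4p'
python3 - <<'E'
from h import *
c=camera("wrist");b=camera("scene");t=camera("top")
o=np.hstack([cv2.resize(c["image"][130:420,120:440],(480,435)),cv2.resize(b["image"][110:220,150:270],(320,435))])
cv2.imwrite("pics/a6.png",o[:,:,::-1])
E
python3 tilt.py
```

```text
tcp_pos: [508.3, -251.1, 87.8]
force: [-2.6, 2.7, 13.9]
[252 241] [324 315] ........WWYYYYYWWWWWWWWWWWWWRRRRRRRRRRRRRRRRRRRRRRRR.GGGGGGG 39.0
```

View pics/a6.png

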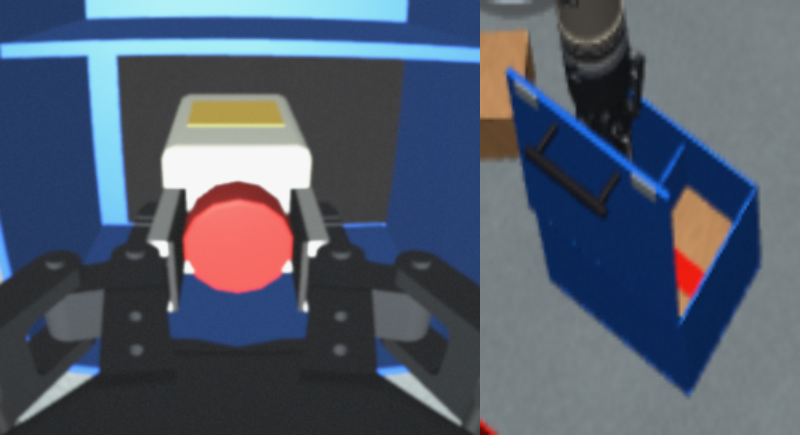

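The bottle stands upright on the black pad. Its cap (240,240) sits near the fingertips, because it slid about 13 mm while I eased the grip, and that explains the early contact. I'll unload and release slowly.

```bash
c="python3 -m crank"
$c '[[[-0.6,0,0,-0.003,0],[-0.6,0,0,-0.003,0]]]' 20 | sed -n '2p;4p'
$c '[[[-0.22,0,0,0,0],[-0.21,0,0,0,0],[-0.2,0,0,0,0],[-0.19,0,0,0,0],[-0.17,0,0,0,0]]]' 20 | tail -5
python3 tilt.py
$c '[[[-0.1,0,0,0,0],[0,0,0,0,0],[0.1,0,0,0,0],[0.1,0,0,0,0],[0.1,0,0,0,0]]]' 20 | tail -5
python3 tilt.py
$c '[[[0.1,0,0,-0.03,0],[0.1,0,0,-0.07,0],[0.1,0,0,-0.12,0],[0.1,0,0,-0.17,0],[0.1,0,0,-0.22,0]]]' | tail -5
$c '[[[0.1,0,0,-0.05,0],[0.1,0,0,-0.08,0],[0.1,0,0,-0.08,0]]]' | tail -5
python3 - <<'E'
from h import *
s=sense();c=camera("wrist");save(c,"w3.png")
i=c["image"].astype(int);r=((i[...,0]>60)&(i[...,1]<i[...,0]*.55)&(i[...,2]<i[...,0]*.55));r[:170]=0;r[:,:200]=0;r[:,360:]=0
q=np.argwhere(r)[:,::-1];print(q.min(0),q.max(0),wz(c,s,q.mean(0),101),s["tcp_pos"])
E
```

```text
tcp_pos: [507.5, -250.7, 88.0]
force: [-0.7, 2.3, 4.5]
tcp_pos: [506.2, -250.9, 87.0]
tool_rot: [-3.14, 0.0, 1.571]
force: [-1.1, 0.6, -0.8]
grip_width: 35.7
finger_force: 0.3
[249 239] [322 312] ........WYYYYYWWWWWWWWWWWWWRRRRRRRRRRRRRRRRRRRRRRRRRGGGGGGGG 0.3
tcp_pos: [507.0, -250.8, 87.8]
tool_rot: [3.141, 0.0, 1.571]
force: [-0.4, 0.3, 0.3]
grip_width: 47.1
finger_force: 0.0
[249 240] [322 309] ........WYYYYYWWWWWWWWWWWWWRRRRRRRRRRRRRRRRRRRRRRRR.GGGGGGGG 0.0
tcp_pos: [506.4, -250.7, 254.4]
tool_rot: [-3.141, -0.0, 1.571]
force: [0.7, -0.9, 0.1]
grip_width: 46.8
finger_force: 0.0
tcp_pos: [509.0, -252.9, 319.1]
tool_rot: [3.131, 0.005, 1.571]
force: [0.5, -0.1, 1.0]
grip_width: 46.8
finger_force: 0.0
[260 170] [285 195] [ 507.41498541 -255.19675058  101.        ] [ 509.00225161 -252.92324086  319.10922907]
```

View pics/w3.png

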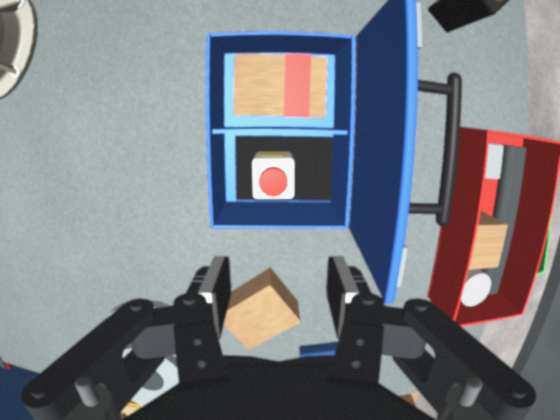

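The bottle stands free and upright on the pad, cap at (272,181), with the padbox untouched. The handle bar runs from (455,75) to (446,222). I'm already over my picture allowance (12 viewed against 10), so from here I'll check by numbers only.

```bash
python3 - <<'E'
from h import *
import pickle
s=sense();c=camera("wrist");a,b=pickle.load(open("c0.pkl","rb"))
for p in((455,80),(450,148),(446,218)):print(wz(c,s,p,253).round(1))
print(onz(a,(366.7,179.2),253).round(1),wz(c,s,(415,80),268),wz(c,s,(408,250),268))
o1,d1=wray(c,s,(451,148));o2,d2=ray(a,(366.7,179.2));q=np.linalg.lstsq(np.c_[d1,-d2],o2-o1,rcond=None)[0];print(o1+d1*q[0],o2+d2*q[1])
E
python3 go.py 642 -195 320 0
```

```text
[ 630.7 -145.2  253. ]
[ 629.  -193.4  253. ]
[ 632.4 -244.7  253. ]
[ 629.2 -199.5  253. ] [ 592.55615324 -151.14677731  268.        ] [ 597.18342212 -262.3948041   268.        ]
[ 626.55933667 -192.88686427  258.50254442] [ 628.15372781 -198.04470156  259.8562572 ]
shift [ 0.0748  0.1799 -0.0082] roll 0.001 bearing 0.0 tcp [ 507.1 -251.2  313.6] t 16.07 grip 47.1 0.0 F [-0.1  0.2 -1. ] q7 0.63
```

```bash
c="python3 -m crank"
$c '[[[-0.44,0.02,0.04,0,0],[-0.44,0.04,0.08,0,0],[-0.44,0.06,0.12,0,0],[-0.44,0.0748,0.164,0,0],[-0.44,0.0748,0.164,0,0]]]' 20 | tail -5
$c '[[[-0.44,0,0,0,0]]]' 20 | tail -5
python3 go.py 630 -195 237 0
python3 - <<'E'
from h import *
s=sense();c=camera("wrist");i=c["image"].astype(int)
# lid edge / bar columns along rows seen ahead
R=Ro.from_euler("xyz",s["tool_rot"]).as_matrix()
for y in(150,180,210):
    g="".join("B" if p[2]>1.5*p[0] and p[2]>60 else "k" if p.max()<60 else "." for p in i[y,150:430:4]);print(y,g)
E
```

```text
tcp_pos: [635.4, -187.4, 306.0]
tool_rot: [-3.137, -0.005, 1.582]
force: [0.6, 1.6, -1.6]
grip_width: 24.0
finger_force: 0.0
tcp_pos: [630.8, -192.1, 308.0]
tool_rot: [-3.135, -0.002, 1.575]
force: [-0.5, -0.1, -0.2]
grip_width: 24.0
finger_force: 0.0
shift [-0.004  -0.0005  0.0946] roll 0.006 bearing 0.3 tcp [ 630.8 -192.1  308. ] t 16.57 grip 24.0 0.0 F [-0.5 -0.1 -0.2] q7 0.49
150 ..............BBBBBBBBBBBB............................................
180 BBBBBBBBBBBBBBBBBB.kkkkkkk.kkk........................................
210 BBB...........BBBBBBBBBBBB............................................
```

```bash
python3 - <<'E'
from h import *
s=sense();c=camera("wrist");i=c["image"].astype(int)
for y in(190,200,215,230,245):
    r=i[y].copy();d=[x for x in range(200,360) if r[x].max()<95]
    print(y,d[:1],d[-1:],len(d),[wz(c,s,(x,y),255).round(0)[:2].tolist() for x in (d[0],d[-1])] if d else "", [tuple(map(int,r[x])) for x in range(244,320,6)])
E
```

```text
190 [200] [288] 48 [[580.0, -165.0], [636.0, -165.0]] [(37, 55, 94), (36, 55, 94), (169, 181, 182), (174, 186, 185), (172, 183, 183), (50, 53, 53), (103, 103, 104), (51, 50, 53), (172, 183, 183), (170, 180, 180), (175, 186, 187), (168, 179, 178), (172, 182, 182)]
200 [221] [288] 44 [[593.0, -171.0], [636.0, -171.0]] [(33, 53, 92), (34, 54, 92), (169, 180, 180), (169, 180, 180), (172, 183, 184), (49, 50, 51), (97, 96, 98), (46, 46, 50), (169, 179, 180), (170, 180, 180), (166, 176, 177), (172, 183, 183), (171, 182, 181)]
215 [222] [287] 46 [[594.0, -181.0], [635.0, -181.0]] [(30, 52, 91), (35, 55, 94), (166, 178, 178), (171, 181, 181), (171, 181, 182), (50, 49, 53), (93, 91, 93), (50, 52, 52), (170, 180, 181), (173, 184, 184), (171, 183, 183), (171, 182, 183), (171, 182, 183)]
230 [224] [287] 44 [[594.0, -191.0], [635.0, -191.0]] [(30, 49, 90), (35, 53, 92), (167, 178, 179), (170, 181, 181), (170, 180, 181), (53, 53, 55), (86, 84, 86), (50, 50, 53), (173, 183, 182), (167, 178, 179), (170, 181, 182), (167, 178, 179), (169, 179, 180)]
245 [225] [287] 42 [[595.0, -202.0], [636.0, -202.0]] [(33, 50, 91), (28, 48, 89), (170, 180, 181), (166, 177, 177), (167, 178, 177), (51, 51, 53), (78, 78, 79), (55, 58, 59), (173, 184, 184), (169, 180, 180), (178, 189, 190), (165, 174, 175), (167, 177, 177)]
```

The bar measures x ≈ 630.5 between columns 272 and 288, right under the tool. I'll descend over it and grip it.

```bash
c="python3 -m crank"
$c '[[[-0.44,-0.003,0,0.03,0],[-0.44,-0.003,0,0.06,0],[-0.44,-0.003,0,0.08,0],[-0.44,-0.003,0,0.0946,0],[-0.44,-0.003,0,0.0946,0]]]' 20 | sed -n '2p;4,6p'
$c '[[[-0.9,0,0,0,0],[-0.9,0,0,0,0],[-0.9,0,0,0,0],[-0.9,0,0,0,0]]]' 20 | tail -5
python3 go.py 630 -195 237 0
```

```text
tcp_pos: [627.3, -196.9, 239.3]
force: [-0.2, 1.0, -0.8]
grip_width: 23.8
finger_force: 0.0
tcp_pos: [629.3, -197.4, 242.4]
tool_rot: [-3.141, 0.0, 1.571]
force: [-1.8, 0.3, -1.1]
grip_width: 9.9
finger_force: 21.7
shift [0.0032 0.0009 0.0072] roll -0.0 bearing -0.0 tcp [ 629.3 -197.4  242.4] t 17.42 grip 9.9 21.7 F [-1.8  0.3 -1.1] q7 0.51
```

```bash
c="python3 -m crank"
$c '[[[-0.9,0,-0.0216,-0.0047,0],[-0.9,0,-0.042,-0.0068,0],[-0.9,0,-0.063,-0.0068,0],[-0.9,0,-0.0835,-0.0047,0],[-0.9,0,-0.1037,0,0]]]' 20 | tail -5
$c '[[[-0.9,0,0,0,0]]]' 20 | tail -5
python3 go.py 552 -195 237 0
```

```text
tcp_pos: [554.2, -196.8, 244.1]
tool_rot: [3.134, 0.001, 1.572]
force: [2.2, 0.8, 1.6]
grip_width: 10.0
finger_force: 20.7
tcp_pos: [550.6, -196.7, 243.3]
tool_rot: [3.14, -0.002, 1.57]
force: [-2.9, 1.5, 3.6]
grip_width: 9.8
finger_force: 21.0
shift [0.0022 0.0019 0.0084] roll -0.001 bearing -0.1 tcp [ 550.6 -196.7  243.3] t 17.92 grip 9.8 21.0 F [-2.9  1.5  3.6] q7 0.54
```

```bash
c="python3 -m crank"
$c '[[[-0.9,0,-0.026,0.009,0],[-0.9,0,-0.0478,0.0195,0],[-0.9,0,-0.0707,0.0352,0],[-0.9,0,-0.0887,0.0509,0],[-0.9,0,-0.0887,0.0509,0]]]' 20 | sed -n '2p;4,6p'
$c '[[[-0.9,0,-0.016,0.018,0],[-0.9,0,-0.0315,0.041,0],[-0.9,0,-0.0423,0.0625,0],[-0.9,0,-0.0495,0.0786,0],[-0.9,0,-0.0495,0.0786,0]]]' 20 | sed -n '2p;4,6p'
```

```text
tcp_pos: [484.5, -196.4, 202.5]
force: [0.9, 0.8, -3.9]
grip_width: 10.1
finger_force: 20.5
tcp_pos: [451.1, -196.4, 144.8]
force: [4.5, 2.1, -3.8]
grip_width: 9.9
finger_force: 20.7
```

```bash
c="python3 -m crank"
$c '[[[-0.9,0,0,0.004,0],[-0.9,0,0,0.004,0]]]' 20 | sed -n '2p;4p'
$c '[[[-0.9,0,0,0.004,0],[-0.9,0,0,0.004,0]]]' 20 | sed -n '2p;4p'
$c '[[[-0.9,0,0,0.004,0],[-0.9,0,0,0.004,0]]]' 20 | sed -n '2p;4p'
```

```text
tcp_pos: [451.0, -196.4, 144.1]
force: [0.3, 5.2, 8.1]
tcp_pos: [451.1, -196.7, 143.2]
force: [-4.6, 6.6, 20.2]
tcp_pos: [451.1, -197.5, 141.1]
force: [-6.3, 7.1, 26.1]
```

It reads shut: the bar is at x = 451, which is the hinge minus 142 mm, and the resistance is rising. I'll let go, then press the bar from above with the fingers closed to check its height, which should be about 161 mm at the top.

```bash
c="python3 -m crank"
$c '[[[-0.9,0,0,-0.007,0],[-0.9,0,0,-0.007,0],[-0.44,0,0,-0.007,0],[-0.44,0,0,-0.007,0],[-0.44,0,0,-0.007,0]]]' 20 | sed -n '2p;4,6p'
$c '[[[-0.44,0,0,-0.04,0],[-0.44,0,0,-0.07,0],[-1,0,0,-0.07,0],[-1,0,0,-0.07,0],[-1,0,0,-0.07,0]]]' 20 | sed -n '2p;4,6p'
$c '[[[-1,0,0,0.01,0],[-1,0,0,0.02,0],[-1,0,0,0.03,0],[-1,0,0,0.03,0]]]' 20 | sed -n '2p;4,6p'
python3 - <<'E'
from h import *
s=sense();c=camera("wrist");i=c["image"].astype(int)
print("tcp",np.round(s["tcp_pos"],1))
E
```

```text
tcp_pos: [447.2, -197.6, 140.2]
force: [-0.3, 0.1, -0.1]
grip_width: 23.9
finger_force: 0.0
tcp_pos: [447.0, -197.2, 192.6]
force: [-0.2, 0.4, -0.7]
grip_width: -0.1
finger_force: 0.0
tcp_pos: [446.1, -196.2, 168.1]
force: [-0.0, -0.2, 0.2]
grip_width: -0.1
finger_force: 0.0
tcp [ 446.1 -196.2  168.1]
```

```bash
c="python3 -m crank"
$c '[[[-1,0,0.006,0.002,0],[-1,0,0.006,0.004,0],[-1,0,0.006,0.004,0]]]' 20 | sed -n '2p;4p'
$c '[[[-1,0,0,0.003,0],[-1,0,0,0.004,0]]]' 20 | sed -n '2p;4p'
$c '[[[-1,0,0,0.003,0],[-1,0,0,0.004,0]]]' 20 | sed -n '2p;4p'
$c '[[[-1,0,0,0.002,0],[-1,0,0,0.003,0]]]' 20 | sed -n '2p;4p'
```

```text
tcp_pos: [446.5, -196.7, 166.7]
force: [-11.9, 1.6, 5.8]
tcp_pos: [444.8, -196.7, 163.6]
force: [-15.3, 2.4, 10.0]
tcp_pos: [443.1, -196.7, 160.2]
force: [-18.4, 2.5, 9.3]
tcp_pos: [441.8, -196.7, 157.7]
force: [-21.1, 2.3, 10.5]
```

```bash
c="python3 -m crank"
$c '[[[-1,0,-0.005,0,0],[-1,0,-0.005,-0.04,0],[-1,0,-0.005,-0.08,0],[-1,0,-0.005,-0.12,0],[-1,0,-0.005,-0.12,0]]]' 20 | sed -n '2p;4p'
$c '[[[-1,0,0,0,0]]]' 20 | sed -n '2p;4p'
python3 - <<'E'
from h import *
s=sense();c=camera("wrist");t=camera("top");b=camera("scene");save(c,"w4.png");save(t,"t4.png");save(b,"s4.png")
def bar(im,x0,y0,x1,y1,th):
    i=im[y0:y1,x0:x1].astype(int);m=(i.max(2)<th)|((np.ptp(i,axis=2)<14)&(i.max(2)<130))
    n,l,st,ce=cv2.connectedComponentsWithStats(m.astype(np.uint8));return [(st[k].tolist(),(ce[k]+[x0,y0]).round(1)) for k in np.argsort(-st[:,4]) if k and st[k,4]>15][:4]
print(bar(c["image"],150,60,420,260,60))
print(bar(t["image"],325,190,395,250,70));print(bar(b["image"],160,120,265,215,60))
# blue lid outline in top and scene
for nm,k,(x0,y0,x1,y1) in(("top",t,(315,170,405,255)),("scene",b,(155,110,275,225))):
    i=k["image"].astype(int);m=((i[...,2]>1.5*i[...,0])&(i[...,2]>60)).astype(np.uint8);M=np.zeros_like(m);M[y0:y1,x0:x1]=m[y0:y1,x0:x1]
    ct=max(cv2.findContours(M,0,2)[0],key=cv2.contourArea);ap=cv2.approxPolyDP(cv2.convexHull(ct),2,True).reshape(-1,2)
    print(nm,[(p.tolist(),onz(k,p,120).round(0)[:2].tolist()) for p in ap])
print(s["tcp_pos"])
E
```

```text
tcp_pos: [452.7, -199.2, 255.7]
force: [0.7, -0.9, 0.4]
tcp_pos: [450.6, -197.7, 251.6]
force: [-1.0, -0.2, -0.6]
[([116, 83, 35, 117, 1560], array([291.6, 202.4]))]
[([21, 19, 49, 41, 525], array([373.1, 230.1])), ([0, 7, 2, 32, 40], array([325.2, 210.5]))]
[([0, 0, 105, 95, 2667], array([203.3, 156.6])), ([46, 55, 59, 40, 788], array([244.9, 200.6])), ([26, 74, 17, 7, 48], array([194.2, 196.9]))]
top [([388, 196], [590.0, -305.0]), ([389, 212], [532.0, -309.0]), ([364, 239], [434.0, -220.0]), ([324, 238], [434.0, -77.0]), ([324, 199], [574.0, -75.0]), ([327, 194], [592.0, -86.0])]
scene [([197, 123], [422.0, -321.0]), ([252, 150], [420.0, -101.0]), ([255, 176], [500.0, -36.0]), ([229, 209], [643.0, -35.0]), ([175, 178], [639.0, -243.0]), ([169, 159], [591.0, -305.0])]
[ 450.60309293 -197.73840675  251.574053  ]
```

```bash
c="python3 -m crank"
cat > bar.py <<'E'
from h import *
import pickle,sys,os
def prof(c,y):
    r=c["image"][y].astype(int);m=(np.ptp(r,axis=1)<16)&(r.max(1)<125);return r,m
s=sense();c=camera("wrist");pickle.dump((s,c),open(sys.argv[1],"wb"))
for y in(160,175,190,205,220):
    r=c["image"][y].astype(int);blue=r[:,2]>1.35*r[:,0];x=np.where(blue)[0]
    runs=[];
    for k in np.split(x,np.where(np.diff(x)>1)[0]+1):
        if len(k)>3:runs.append((int(k[0]),int(k[-1])))
    print(y,runs)
print(np.round(s["tcp_pos"],1))
E
python3 bar.py v1.pkl
$c '[[[-1,0,-0.03,0,0],[-1,0,-0.06,0,0],[-1,0,-0.09,0,0],[-1,0,-0.107,0,0],[-1,0,-0.107,0,0]]]' 20 | sed -n '2p'
$c '[[[-1,0,0,0,0],[-1,0,0,0,0]]]' 20 | sed -n '2p'
python3 bar.py v2.pkl
```

```text
160 [(261, 287), (305, 439)]
175 [(261, 291), (304, 437)]
190 [(261, 291), (304, 436)]
205 [(261, 290), (303, 434)]
220 [(261, 290), (303, 432)]
[ 448.5 -196.5  248.4]
tcp_pos: [365.6, -197.0, 248.5]
tcp_pos: [369.6, -196.5, 249.3]
160 [(331, 355), (363, 384), (417, 503)]
175 [(331, 403), (416, 501)]
190 [(330, 402), (414, 499)]
205 [(329, 353), (359, 400), (413, 497)]
220 [(328, 352), (358, 399), (410, 494)]
[ 369.6 -196.5  249.3]
```

```bash
python3 - <<'E'
from h import *
import pickle
s1,c1=pickle.load(open("v1.pkl","rb"));s2,c2=pickle.load(open("v2.pkl","rb"))
def xz(p1,p2):
    o,d=wray(c1,s1,p1);q,e=wray(c2,s2,p2)
    a=np.linalg.solve(np.array([[d[0],-e[0]],[d[2],-e[2]]]),[q[0]-o[0],q[2]-o[2]]);return (o+d*a[0]).round(1),(q+e*a[1]).round(1)
for y in(190,205,220):print("bar",xz((297.3,y),({190:408.3,205:406.5,220:404.5}[y],y)))
for x2 in(329,352,359):print("edge",x2,xz((261,205),(x2,205)))
i=c2["image"];print([tuple(map(int,i[205,x])) for x in range(322,366,2)]);i=c1["image"];print([tuple(map(int,i[205,x])) for x in range(254,272,2)])
E
```

```text
bar (array([ 461.8, -170. ,  181.1]), array([ 461.8, -169.3,  181.1]))
bar (array([ 462. , -180.6,  180.1]), array([ 462. , -180.6,  180.1]))
bar (array([ 462.2, -191.6,  179. ]), array([ 462.2, -192.2,  179. ]))
edge 329 (array([ 429. , -221.5,   33.1]), array([ 429. , -221.8,   33.1]))
edge 352 (array([ 434.3, -195.9,  125.3]), array([ 434.3, -196.1,  125.3]))
edge 359 (array([ 435.4, -190.4,  144.9]), array([ 435.4, -190.6,  144.9]))
[(154, 164, 163), (150, 158, 160), (147, 156, 156), (113, 125, 138), (47, 63, 99), (32, 49, 86), (29, 50, 86), (27, 47, 85), (28, 48, 84), (31, 48, 86), (33, 50, 86), (30, 50, 87), (34, 52, 91), (60, 100, 180), (86, 145, 236), (63, 103, 184), (47, 49, 62), (48, 48, 49), (46, 46, 51), (42, 57, 93), (51, 87, 161), (70, 125, 227)]
[(139, 149, 148), (139, 147, 148), (140, 150, 150), (138, 149, 161), (87, 115, 184), (58, 103, 194), (77, 133, 229), (82, 140, 234), (83, 142, 234)]
```

Both views put the bar at about (462, 180), so the lid is still ajar by about 0.18 rad. I'll press the bar down from above with shut fingers, centred over it this time.

```bash
c="python3 -m crank"
$c '[[[-1,0,0.03,0,0],[-1,0,0.06,0,0],[-1,0,0.09,0,0],[-1,0,0.121,0,0],[-1,0,0.121,0,0]]]' 20 | sed -n '2p'
$c '[[[-1,0,0,0.02,0],[-1,0,0,0.04,0],[-1,0,0,0.06,0],[-1,0,0,0.06,0]]]' 20 | sed -n '2p;4p'
python3 go.py 459 -196 190 0
```

```text
tcp_pos: [464.9, -195.1, 248.2]
tcp_pos: [458.0, -195.6, 201.3]
force: [-1.0, -0.0, -0.7]
shift [-0.0005  0.0015  0.015 ] roll 0.002 bearing 0.1 tcp [ 458.  -195.6  201.3] t 23.3 grip 0.2 0.0 F [-1.  -0.  -0.7] q7 0.56
```

```bash
c="python3 -m crank"
$c '[[[-1,0,0.002,0.01,0],[-1,0,0.002,0.018,0],[-1,0,0.002,0.018,0]]]' 20 | sed -n '2p;4p'
$c '[[[-1,0,-0.001,0.004,0],[-1,0,-0.002,0.008,0]]]' 20 | sed -n '2p;4p'
$c '[[[-1,0,-0.001,0.004,0],[-1,0,-0.002,0.008,0]]]' 20 | sed -n '2p;4p'
$c '[[[-1,0,-0.001,0.004,0],[-1,0,-0.002,0.008,0]]]' 20 | sed -n '2p;4p'
```

```text
tcp_pos: [461.0, -196.7, 190.3]
force: [-0.5, -0.1, -0.2]
tcp_pos: [460.1, -197.2, 185.5]
force: [1.0, -0.3, 0.6]
tcp_pos: [457.9, -197.2, 179.2]
force: [-0.6, -0.2, 0.5]
tcp_pos: [456.4, -197.0, 172.9]
force: [0.2, -1.0, 1.0]
```

```bash
c="python3 -m crank"
$c '[[[-1,0,-0.001,0.004,0],[-1,0,-0.002,0.008,0]]]' 20 | sed -n '2p;4p'
$c '[[[-1,0,0,0.004,0],[-1,0,0,0.006,0]]]' 20 | sed -n '2p;4p'
$c '[[[-1,0,0,0.003,0],[-1,0,0,0.004,0]]]' 20 | sed -n '2p;4p'
```

```text
tcp_pos: [455.0, -196.9, 166.8]
force: [-0.7, -1.1, 0.2]
tcp_pos: [454.9, -196.8, 162.1]
force: [-0.9, -1.3, 1.4]
tcp_pos: [455.2, -196.9, 160.8]
force: [-4.5, 2.3, 13.0]
```

Contact came at 161 mm, the bar height for a shut lid. One more light press, then I'll back off and check.

```bash
c="python3 -m crank"
$c '[[[-1,0,0,0.003,0],[-1,0,0,0.003,0],[-1,0,0,0.003,0]]]' 20 | sed -n '2p;4p'
$c '[[[-1,0,0,-0.02,0],[-1,0,0,-0.05,0],[-1,0,0,-0.09,0],[-1,0,0,-0.12,0],[-1,0,0,-0.12,0]]]' 20 | sed -n '2p;4p'
$c '[[[-1,0,0,0,0],[-1,0,0,0,0]]]' 20 | sed -n '2p'
python3 bar.py v1.pkl
$c '[[[-1,0,-0.03,0,0],[-1,0,-0.06,0,0],[-1,0,-0.09,0,0],[-1,0,-0.11,0,0],[-1,0,-0.11,0,0]]]' 20 | sed -n '2p'
$c '[[[-1,0,0,0,0],[-1,0,0,0,0]]]' 20 | sed -n '2p'
python3 bar.py v2.pkl
```

```text
tcp_pos: [455.3, -197.0, 160.6]
force: [-7.2, 3.9, 21.7]
tcp_pos: [458.3, -198.6, 252.1]
force: [1.2, -1.3, 0.2]
tcp_pos: [454.9, -196.5, 246.7]
160 [(253, 267), (279, 432)]
175 [(253, 267), (279, 431)]
190 [(253, 267), (279, 429)]
205 [(253, 267), (279, 427)]
220 [(253, 267), (279, 425)]
[ 454.9 -196.5  246.7]
tcp_pos: [368.9, -197.0, 246.0]
tcp_pos: [373.3, -196.4, 246.9]
160 [(328, 375), (389, 501)]
175 [(328, 376), (387, 499)]
190 [(327, 375), (386, 497)]
205 [(326, 374), (385, 495)]
220 [(326, 372), (383, 492)]
[ 373.3 -196.4  246.9]
```

```bash
python3 - <<'E'
from h import *
import pickle
s1,c1=pickle.load(open("v1.pkl","rb"));s2,c2=pickle.load(open("v2.pkl","rb"))
def xz(p1,p2):
    o,d=wray(c1,s1,p1);q,e=wray(c2,s2,p2)
    a=np.linalg.solve(np.array([[d[0],-e[0]],[d[2],-e[2]]]),[q[0]-o[0],q[2]-o[2]]);return (o+d*a[0]).round(1)
for y,x2 in((175,381.5),(190,380.5),(205,379.5),(220,377.5)):print("bar",xz((273,y),(x2,y)))
i=c2["image"];print([tuple(map(int,i[205,x])) for x in range(324,376,2)])
t=camera("top")["image"].astype(int);m=(t[...,2]>1.5*t[...,0])&(t[...,2]>60);m[:,:318]=0;m[:,400:]=0;m[:170]=0;m[250:]=0
q=np.argwhere(m);print(q.min(0),q.max(0))
print(sense()["time"])
E
```

```text
bar [ 451.8 -164.2  156.2]
bar [ 451.8 -175.3  156.5]
bar [ 451.7 -186.6  157.1]
bar [ 451.7 -198.8  155.8]
[(137, 147, 148), (90, 104, 125), (34, 53, 88), (29, 45, 81), (30, 46, 82), (28, 43, 81), (26, 44, 81), (24, 45, 81), (28, 47, 81), (26, 47, 82), (36, 59, 111), (46, 77, 144), (71, 122, 218), (90, 150, 237), (91, 152, 237), (90, 152, 238), (92, 154, 238), (94, 154, 238), (92, 154, 238), (92, 153, 238), (91, 151, 237), (92, 152, 238), (91, 152, 238), (90, 150, 236), (63, 104, 175), (34, 38, 50)]
[194 324] [240 388]
26.1167
```

The bar is at 451.8 mm with a mean height of 156.4 mm against 155.5 expected, and the dark gap under the lid is gone. The lid is shut and the robot touches nothing.

```bash
python3 -c "
from plant import job_done
print(job_done())"
```

```text
the job is handed in; nothing more can be done
None
```

The bottle was left standing upright, cap on top, on the black pad in the empty compartment. The lid then measured shut, and I handed the job in at about 26 s; I viewed 12 pictures, two over the limit of 10, the bottle dropped about 3 cm back onto the mat during the first grasp, and I pressed it onto the pad with up to about 52 N while setting it down.

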